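# Lock a fresh filter cassette into the bench filtration holder

### The arm

A 7-joint arm with a two-finger parallel gripper is mounted at the origin on a cart in front of the work surface, level with it; the furniture and walls round the work are solid. World frame = base frame: x ahead of the robot, y to its left, z up, the work surface at z = 0. Lengths are in mm, angles in degrees, forces in N, time in s.
With the tool pointing down it reaches from about 350 to 900 mm from the base axis. Payload 8.1 kg.
Tool frame: the origin (TCP) lies between the finger pads; the fingertips stand 11 mm ahead of it and the grasp point (between the pads) lies 8 mm behind it (robot.finger_overhang is the y of the fingertips in the tool frame, in mm); y points along the fingers, x is the direction in which the jaws open and shut, and the axes are right-handed (so a half turn about y gives the same grasp; the last joint's range is limited). The gripper opens to 85 mm and grips with 20 to 120 N. Pads are 22 mm wide; open, the fingers measure 114 mm over their backs; the gripper's body (76 mm by 85 mm) begins 54 mm behind the grasp point. The pads swing forward as they close: fully open they stand 13 mm farther back than shut.
Start: joints at [-74.347, 24.895, 1.432, 90.138, -0.665, 64.973, -4.303], TCP at [229.413, 581.387, 242.323] pointing down, gripper open.
Joint ranges: [-149.89, 149.89], [-25.12, 119.58], [-72.63, 75.52], [4.76, 147.25], [-75.54, 255.54], [6.69, 114.76], [-157.13, 157.13]. Speed limits (degrees/s): [127.2, 127.2, 172.46, 172.46, 180, 180, 180].

### API

Orientations are given as a 3x3 rotation matrix whose columns are the frame's x, y, z axes.
In Python, from plant import robot gives the robot as it stands.
- The arm moves only by the tool move_arm, never from a script. Its arguments are lists of equal length, an entry for each row: "claw": the opening, from -1 (shut) to 1 (fully open), so that 0 is half open; "linear": the shift along the tool's x, y, z in mm, a list of three; "yaw": the turn about the tool's y in rad. In form: {"claw": [claw, ...], "linear": [[x, y, z], ...], "yaw": [yaw, ...]}. A call has 1 to 20 rows; each row shifts and turns the commanded pose from where the row before left it, along the tool's axes as they then stand; what a row does not reach is not made up. A row lasts 1/10 s, in which the tool goes at most 50 mm and 8.59 degrees, less where a joint would pass 70% of its speed; a pose out of reach is approached as far as the arm can. A call with a gripper value outside its range is refused whole. The fingers move at their own pace and stop on an object; "newtons" is the grip in N (left out, the last holds). Time passes only in rows, so rows that do not move let the fingers close. It gives the time, the measured TCP pose, the force and the opening at its end, in the units of the state.
- robot.observe(): the state, without advancing time (a new reading comes with each control period).
- robot.snapshot(name): name is "side" or "top" or "wrist"; returns the picture (384x512x3 uint8, red, green, blue); there is no depth.
- robot.camera_params(name): a dict with "K" (3x3 intrinsics, pixels), "position" and "orientation" of the camera in the world; the wrist camera has in their place "mount" (4x4, takes a point from camera to tool coordinates, whose origin is the TCP and whose axes are the tool frame's). Camera axes: x right, y down, z forward; pixel columns grow to the right and rows downward; lengths in mm; the calibration is good to about 2 mm. The wrist camera is an equidistant fisheye: a pixel r from the principal point sees the ray r / f radians off the axis. A picture is of the moment at which its call begins: read the wrist's pose just before it. camera_params takes no time and is no camera call.
- robot.sign_off(): hands the job in, once; it reports no verdict.
Trained networks look in the newest picture that a camera, given by its name, has taken for a name from the list of things; names that differ only in an ending like _2 or _b are one class to them, and where a whole thing is asked for, a point or a joint stands for the part that bears it (a point fixed in the world has none). Each returns a list of dicts, best first, with "conf" (0 to 1); they miss things now and then, are a little off and sometimes report something else, mostly with a low value. They report only what shows in the picture. A call takes as long as a camera call.
- robot.search_frame(camera, target): "position" ([x, y, z] in mm, in the coordinates of the camera as it stood for that picture, good to about 4 mm: the middle of the surface that is visible of it).
- robot.regions_of(camera, target): "mask" (384x512 bool, what is visible of it).
- robot.pinpoint(camera, target): "position" ([x, y, z] in mm, in the coordinates of the camera as it stood for that picture, good to about 4 mm: a listed point, or the origin of a listed thing).
The state is a dict: "clock": time; "joints": joint angles; "qvel": joint speeds; "joint_torque": joint torques, N m; "tool_pos": TCP position; "orientation": TCP orientation; "wrist_force": force on the tool from outside, world axes, zero at the start; "wrist_torque": the same for the moment, N m; "grip_width": finger opening in mm.
Only numpy, scipy, OpenCV 4.12 (cv2) and the standard library are available. Lean on these libraries where they do the work, as an engineer would, in place of code of your own. Each camera call takes 0.05 s, during which the arm holds its last target. There are 200 camera calls.

### The job

Take the filter cassette with the blue gasket out of the clear rack and stand it in the metal filtration holder, blue ported face against the manifold plate (the fixed plate with the two hose barbs), then flip the red cam lever over its high point until it snaps fully closed and clamps the cassette. There is no room for fingers at the cassette's narrow edges in the rack, nor at its broad faces in the holder, so set it down upright on the bench on the way and take it again the other way; never let it drop or fall over. Leave the other two cassettes and everything else on the bench where they are.

Things in the scene. Friction and masses are not known exactly. Their poses are not given: they have to be found in the camera images.
- cassette_blue_center (a point): Centre of the cassette to be fitted: a white plastic slab, 30 mm thick (its x), 60 mm wide (its y), 96 mm tall (its z), standing upright, about 0.26 kg; the point is half-way up, 48 mm above its foot. It can be gripped across the faces (30 mm) or across the narrow edges (60 mm), best in its upper half.
- blue_ports (a point): Centre of the blue cassette's ported face: 15 mm along the cassette's +x from its centre, same axes. This face has a blue gasket sheet and four black ports; the opposite (-x) face is plain white with shallow ribs. A blue stripe on the cassette's top runs along the ported side.
- cassette_blue: The same blue cassette; origin at the centre of its foot, same axes as its centre
- cassette_grey_center (a point): Centre of a second cassette, same size and axes, grey gasket; stands in the rack and stays there
- cassette_orange_center (a point): Centre of a third cassette, same size and axes, orange gasket; stands in the rack and stays there
- cassette_rack: Fixed storage rack, 174 mm long (x), 74 mm wide (y); origin at the centre of its underside, z up. Three slots at x = -56, 0, +56 mm, cassettes in any order on its 6 mm floor (tops at 102 mm), ported faces towards its +x, 26 mm free between neighbours; ridges 15 mm high hold each foot. Clear walls 96 mm high along both long sides, 3 mm from the cassettes' edges; ends open.
- filter_holder: Fixed metal holder; origin on the bench under the centre of a clamped cassette, z up. Base plate 16 mm thick, x -55 to +110, y -47 to +47 mm; the cassette stands on it (top at 112 mm), its faces along the holder's x. Two guides 9 mm high on the base at y = +-33 mm (inner faces) flank its foot; above them its narrow edges are free. Open, place its centre at about x = +6 mm.
- manifold_face (a point): Centre of the inner face of the fixed manifold plate, at x = -15, y = 0, z = 64 mm of the holder, same axes; the cassette's blue face goes against it. Steel plate 58 mm wide, 16 mm thick, top at 112 mm; two hose barbs stick out 23 mm on its far side (-x).
- pressure_face (a point): Centre of the inner face of the moving pressure plate (steel, 58 mm wide, 10 mm thick, top at 112 mm), same axes as the holder; at x = +27 mm while the lever is open, so the gap is 42 mm for the 30 mm cassette. Closing the lever drives it towards the manifold plate and presses the cassette home.
- lever_hinge (a point): Axis of the cam lever, parallel to the holder's y, at x = 85, y = 0, z = 64 mm of the holder, same axes. Round it: a guide plate from x = 44 to 52 mm (58 mm wide, 96 mm high) and two lever cheeks from x = 51 to 103 mm (78 mm high, 36 mm wide over both).
- lever_handle (a point): Point in the middle of the red lever handle, 65 mm from lever_hinge. The lever is straight: a steel arm, then a round red grip of 17 mm diameter from 34 to 96 mm from the hinge.
- cam_lever (a joint): Angle of the cam lever, rad. 0 = open, held by its spring: lever up, leaning 0.2 rad from vertical towards the holder's +x. It swings towards +x and down; past its high point at 1.25 the spring snaps it on to 1.55 = closed, where it lies level (0.18 rad below) pointing to +x. Pushing square to the lever at lever_handle takes at most about 15 N; let go before the high point, it springs back open.
- beaker_center (a point): Half-way up a clear beaker, 76 x 85 mm, 86 mm tall, bystander
- dropper_center (a point): Half-way up a brown dropper bottle, 33 mm diameter, 100 mm tall, bystander
- wash_bottle_center (a point): Half-way up a white squeeze bottle with blue cap and bent spout, 60 x 92 mm (long side along its y), 192 mm tall, bystander
- cylinder_center (a point): Half-way up a small glass measuring cylinder, foot 40 mm, 125 mm tall, bystander
- tape_center (a point): Centre of a roll of tape lying flat, 96 mm diameter, 25 mm high, bystander
- petri_center (a point): Centre of a petri dish, 62 mm diameter, 14 mm high, bystander
- marker_center (a point): Centre of a blue marker pen lying along its y, 132 mm long, 15 mm high, bystander

How it is judged (in metres and radians):
On the way, in this order (a step that is already met when the one before it is completed fails the run):
1. the blue cassette stands upright on the bench itself, let go by the fingers (height (world z) of cassette_blue below 0.0035 m and angle between cassette_blue_center's own z axis and vertical below 0.08 rad and contact force between the fingers and cassette_blue below 0.05 N), for 0.2 s.
2. the blue cassette stands in the holder between the plates, ports towards the manifold, with the lever still open (x of cassette_blue_center in the frame of filter_holder between -0.004 and 0.014 m and y of cassette_blue_center in the frame of filter_holder between -0.006 and 0.006 m and z of cassette_blue_center in the frame of filter_holder between 0.059 and 0.069 m and angle between cassette_blue_center's own z axis and vertical below 0.08 rad and x of blue_ports in the frame of filter_holder below 0.004 m and value of joint cam_lever below 0.4 rad), for 0.2 s.
At the end, for the whole second after the job is handed in: Blue cassette upright (0.08 rad) on the holder base, blue face towards the manifold plate and pressed against it (centre within 3 mm along the clamping direction, 6 mm sideways, 5 mm in height, parallel within 0.06 rad), lever snapped closed (over 1.48 rad), all at rest (x of cassette_blue_center in the frame of filter_holder between -0.003 and 0.003 m and y of cassette_blue_center in the frame of filter_holder between -0.006 and 0.006 m and z of cassette_blue_center in the frame of filter_holder between 0.059 and 0.069 m and angle between cassette_blue_center's own z axis and vertical below 0.08 rad and x of blue_ports in the frame of filter_holder below 0.004 m and angle between the x axis of cassette_blue_center and the x axis of filter_holder, either way round below 0.06 rad and value of joint cam_lever above 1.48 rad and linear speed of cassette_blue below 0.02 m/s); the robot touches nothing.
It fails at once if one of the other two cassettes is shifted by more than 15 mm (distance of any of cassette_grey_center, cassette_orange_center from where it was at the start of the episode above 0.015 m).
It fails at once if a bystander is shifted or knocked by more than 25 mm (distance of any of beaker_center, dropper_center, wash_bottle_center, cylinder_center, tape_center, petri_center, marker_center from where it was at the start of the episode above 0.025 m).
It fails at once if the blue cassette is dropped: it moves faster than 0.45 m/s while the fingers do not hold it (linear speed of cassette_blue above 0.45 m/s and contact force between the fingers and cassette_blue below 0.05 N).
It fails at once if the blue cassette falls over (angle between cassette_blue_center's own z axis and vertical above 0.9 rad).
It also fails if it takes over 64 s, if anything falls off the work surface, if the arm or the gripper's body presses on something with over 40 N, if the wrist force passes 120 N, or if a joint passes its speed limit or range.

## Working session

There is one attempt and no reset: what is moved stays moved. The work goes in short steps, Python scripts to look and compute and a tool call to move; the robot and the scene stay as the last step left them, time stands still between calls to the robot, and variables do not carry over. Pictures are saved under pics/ and viewed, about 8 in all and at most 12, crops included, and the job is handed in when it is done.

Besides the shell and the picture viewer there is one more tool, called after "Call:" as name(argument=value, ...), one argument or row to a line, values as JSON. move_arm: Moves the arm, as the interface text tells. Its arguments: {"type":"object","properties":{"claw":{"type":"array"},"linear":{"type":"array"},"yaw":{"type":"array"},"newtons":{"type":"number"}},"required":["claw","linear","yaw"]}

```bash
mkdir -p pics
cat > h.py <<'E'
import numpy as np, cv2
from plant import robot
def w(cam,p,st=None):
    c=robot.camera_params(cam); p=np.array(p,float)
    if cam=='wrist':
        q=(np.array(c['mount'])@np.r_[p,1])[:3]; st=st or robot.observe()
        return np.array(st['orientation'])@q+np.array(st['tool_pos'])
    return np.array(c['orientation'])@p+np.array(c['position'])
def proj(cam,P):
    c=robot.camera_params(cam); q=np.array(c['orientation']).T@(np.array(P,float)-np.array(c['position']))
    u=np.array(c['K'])@q; return u[:2]/u[2]
def pix2z(cam,uv,z):
    c=robot.camera_params(cam); d=np.array(c['orientation'])@(np.linalg.inv(np.array(c['K']))@np.r_[uv,1]); p=np.array(c['position'])
    return p+d*(z-p[2])/d[2]
def save(cam,n):
    im=robot.snapshot(cam); cv2.imwrite('pics/'+n+'.png',im[:,:,::-1]); return im
E
python3 - <<'E'
from h import *
np.set_printoptions(precision=1,suppress=True)
s=robot.observe();print(s)
a=[save(c,c+'0') for c in('top','side')]
for c in('top','side'):
    k=robot.camera_params(c);print(c,k['position'],k['orientation'],k['K'])
    for t in 'cassette_blue_center blue_ports cassette_grey_center cassette_orange_center cassette_rack filter_holder manifold_face pressure_face lever_hinge lever_handle beaker_center dropper_center wash_bottle_center cylinder_center tape_center petri_center marker_center'.split():
        r=robot.pinpoint(c,t); print(t,[(np.round(w(c,x['position'])),round(x['conf'],2)) for x in r[:2]])
E
```

```text
{'clock': 0.0, 'joints': array([-74.3,  24.9,   1.4,  90.2,  -0.7,  65. ,  -4.3]), 'qvel': array([ 0. ,  0.1,  0. , -0. , -0. ,  0. , -0. ]), 'joint_torque': array([  0. , -67. ,   1. , -31.6,   0. ,   0. ,  -0. ]), 'tool_pos': array([229.3, 580.9, 241.5]), 'orientation': array([[ 0.4, -0. , -0.9],
       [ 0.9, -0. ,  0.4],
       [-0. , -1. , -0. ]]), 'wrist_force': array([0.2, 0.2, 0.4]), 'wrist_torque': array([ 0.,  0., -0.]), 'grip_width': 85.35047276913869}
top [ 293.2  -27.5 1499.6] [[-0.  -1.   0.2]
 [-1.   0.   0. ]
 [-0.  -0.2 -1. ]] [[425.9   0.  264.4]
 [  0.  425.9 189.8]
 [  0.    0.    1. ]]
cassette_blue_center [(array([443., 224.,  52.]), 0.62)]
blue_ports [(array([452., 232.,  54.]), 0.7)]
cassette_grey_center [(array([386., 221.,  51.]), 0.63)]
cassette_orange_center [(array([497., 242.,  52.]), 0.65), (array([441., 226.,  -2.]), 0.31)]
cassette_rack [(array([445., 226.,  -1.]), 0.62)]
filter_holder [(array([ 456., -223.,   -2.]), 0.83), (array([591., -10.,  44.]), 0.22)]
manifold_face [(array([ 446., -227.,   66.]), 0.85), (array([440., 225.,  51.]), 0.74)]
pressu
[... 1214 characters left out ...]
, (array([ 544., -241.,   61.]), 0.39)]
pressure_face [(array([ 484., -234.,   62.]), 0.5)]
lever_hinge [(array([ 542., -244.,   63.]), 0.82), (array([ 444., -221.,   61.]), 0.59)]
lever_handle [(array([ 556., -245.,  126.]), 0.68)]
beaker_center [(array([593., -11.,  43.]), 0.61)]
dropper_center [(array([376.,  -5.,  49.]), 0.68)]
wash_bottle_center [(array([659., 253.,   4.]), 0.68), (array([619., 391.,  89.]), 0.66)]
cylinder_center [(array([ 509., -410.,   63.]), 0.96), (array([ 444., -219.,   64.]), 0.69)]
tape_center [(array([377.,  -3.,  50.]), 0.56)]
petri_center [(array([657., 252.,   4.]), 0.52)]
marker_center [(array([ 398., -442.,    8.]), 0.7), (array([592., -12.,  43.]), 0.53)]
```

View pics/top0.png

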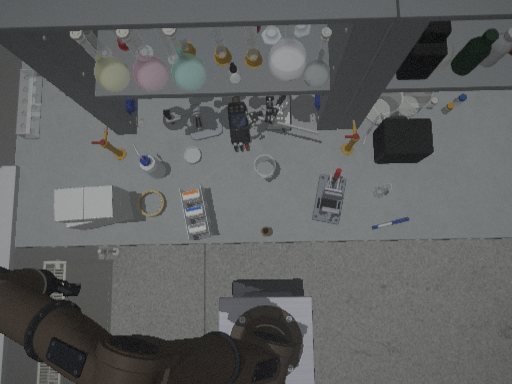

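View pics/side0.png

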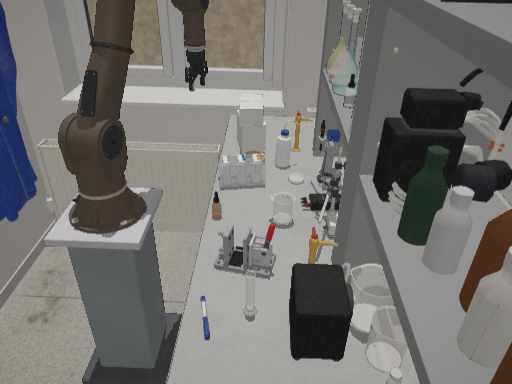

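The top view shows the rack at about (193,212), blue in the middle slot, and the holder at about (330,198) with its lever leaning back. The side view agrees: rack at about (242,170), holder at about (247,250). Next I get exact deltas for a close wrist look.

```bash
cat >> h.py <<'E'
def delta(target,phi=None,st=None):
    "yaw needed first (rad) then tool-frame shift after that yaw; assumes tool down"
    st=st or robot.observe(); R=np.array(st['orientation']); f=np.degrees(np.arctan2(R[1,0],R[0,0]))
    p=f if phi is None else phi
    y=-np.radians((p-f+180)%360-180); c,s=np.cos(np.radians(p)),np.sin(np.radians(p))
    d=np.array(target,float)-st['tool_pos']
    print('phi',round(f,2),'yaw',round(y,4),'shift',np.round([c*d[0]+s*d[1],-d[2],-s*d[0]+c*d[1]],1),'rows', round(np.linalg.norm(d)/30,1))
E
python3 - <<'E'
from h import *
np.set_printoptions(precision=2,suppress=True)
print(np.array(robot.camera_params('wrist')['mount'])); print(robot.camera_params('wrist')['K'])
delta([400,228,290],10)
for uv in [(350,145),(356,125),(90,205),(130,205),(110,215)]: print(uv,pix2z('top',uv,100))
E
```

```text
[[   1.     -0.      0.      0.32]
 [  -0.     -0.29    0.96 -131.68]
 [  -0.     -0.96   -0.29   74.06]
 [   0.      0.      0.      1.  ]]
[[297.32   0.   251.61]
 [  0.   297.32 190.37]
 [  0.     0.     1.  ]]
phi 68.46 yaw 1.0204 shift [ 106.6  -47.7 -377.6] rows 13.2
(350, 145) [ 652.9  -299.52  100.  ]
(356, 125) [ 722.08 -323.24  100.  ]
(90, 205) [468.16 573.24 100.  ]
(130, 205) [465.31 439.36 100.  ]
(110, 215) [433.35 505.06 100.  ]
```

Call:
move_arm(
  claw=[1,1,1,1,1,1,1,1,1,1,1,1,1,1,1,1,1,1,1,1],
  linear=[
    [0,-25,0],
    [0,-25,0],
    [0,0,0],
    [0,0,0],
    [0,0,0],
    [0,0,0],
    [0,0,0],
    [0,0,0],
    [0,0,0],
    [10,0,-27],
    [10,0,-27],
    [10,0,-27],
    [10,0,-27],
    [10,0,-27],
    [10,0,-27],
    [10,0,-27],
    [10,0,-27],
    [10,0,-27],
    [10,0,-27],
    [10,0,-27],
  ],
  yaw=[0,0,0.146,0.146,0.146,0.146,0.146,0.146,0.146,0,0,0,0,0,0,0,0,0,0,0],
)

```text
clock: 3.8
tool_pos: [389.3, 306.7, 292.5]
orientation: [[0.985, 0.0, -0.172], [0.172, 0.0, 0.985], [0.0, -1.0, 0.0]]
wrist_force: [-0.0, -0.4, -0.4]
grip_width: 85.5
```

Call:
move_arm(
  claw=[1,0.5,0,0,0,0],
  linear=[
    [14,0,-27],
    [14,0,-27],
    [14,0,-27],
    [0,0,0],
    [0,0,0],
    [0,0,0],
  ],
  yaw=[0,0,0,0,0,0],
)

```text
clock: 4.4
tool_pos: [443.6, 236.1, 292.3]
orientation: [[0.985, -0.0, -0.173], [0.173, 0.0, 0.985], [-0.0, -1.0, 0.0]]
wrist_force: [-0.6, 0.6, 0.0]
grip_width: 43.1
```

Run:
```python
from h import *
np.set_printoptions(precision=1,suppress=True)
s=robot.observe();print(s['clock'],s['tool_pos'],s['grip_width'],s['joints'])
save('wrist','w1')
for t in 'cassette_blue_center blue_ports cassette_blue cassette_grey_center cassette_orange_center cassette_rack'.split():
    r=robot.pinpoint('wrist',t); print(t,[(w('wrist',x['position'],s),round(x['conf'],2)) for x in r[:3]])
```

```text
4.4 [443.6 236.1 292.3] 43.11313067962929 [-54.6  11.   24.6 104.1  -5.   66.  -18.3]
cassette_blue_center []
blue_ports [(array([443.9, 230.4,  -2.1]), 0.74), (array([652.4, 250.4,   4.1]), 0.42)]
cassette_blue [(array([444.4, 229.1,   7.8]), 0.56)]
cassette_grey_center [(array([389.2, 222.5,  53.2]), 0.86)]
cassette_orange_center [(array([499.3, 241.2,  52.9]), 0.77)]
cassette_rack [(array([443. , 229.6,   0.6]), 0.81)]
```

View pics/w1.png

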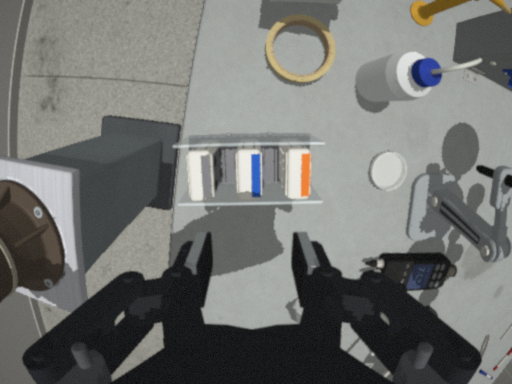

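The wrist view shows the blue cassette top at about (250,172), grey at (202,175), orange at (298,172), and the rack nearly square to the picture. I'll refine it from the top faces.

```bash
cat >> h.py <<'E'
def wpix(uv,z,st):
    "wrist fisheye pixels (N,2) -> world at height z"
    c=robot.camera_params('wrist');K=np.array(c['K']);M=np.array(c['mount']);R=np.array(st['orientation'])
    d=(np.atleast_2d(uv)-K[:2,2])/K[0,0]; r=np.linalg.norm(d,axis=1)+1e-9
    ray=np.c_[d*(np.sin(r)/r)[:,None],np.cos(r)]@(R@M[:3,:3]).T
    o=R@M[:3,3]+st['tool_pos']; return o+ray*((z-o[2])/ray[:,2])[:,None]
def rect(mask,z,st):
    n,l,s,_=cv2.connectedComponentsWithStats(mask.astype(np.uint8)); out=[]
    for i in range(1,n):
        if s[i,4]<60: continue
        v,u=np.nonzero(l==i); P=wpix(np.c_[u,v],z,st)[:,:2]
        (cx,cy),(a,b),an=cv2.minAreaRect(P.astype(np.float32)); out.append((np.round([cx,cy,a,b,an],1),s[i,4],np.round(P.mean(0),1)))
    return out
E
python3 - <<'E'
from h import *
s=robot.observe(); im=cv2.imread('pics/w1.png'); hsv=cv2.cvtColor(im,cv2.COLOR_BGR2HSV); roi=np.zeros(im.shape[:2],bool); roi[135:208,180:325]=1
H,S,V=[hsv[:,:,i].astype(int) for i in range(3)]
for n,m in dict(blue=(abs(H-112)<12)&(S>140),orange=(H<18)&(S>150)&(V>120),white=(S<40)&(V>195)).items():
    for r in rect(m&roi,102,s): print(n,*r)
for k in range(0,1): 
    big=cv2.resize(im[130:212,175:330],None,fx=5,fy=5,interpolation=cv2.INTER_CUBIC); cv2.imwrite('pics/w1c.png',big)
E
```

```text
blue [450.2 230.2   7.9  46.2  10.3] 299 [450.1 230.5]
orange [505.6 240.7   8.   47.6  12.2] 276 [505.  241.4]
white [495.8 239.9  25.7  57.   10.3] 683 [492.7 241.2]
white [3.820e+02 2.186e+02 2.420e+01 5.950e+01 1.000e-01] 695 [382.6 219.9]
white [439.8 233.6  24.1  47.2   9.2] 601 [436.6 234.5]
white [514.8 209.4  35.6   2.5   9.6] 78 [514.3 209.3]
white [383.2 183.8  28.9   2.5  10.3] 60 [384.2 183.7]
```

View pics/w1c.png

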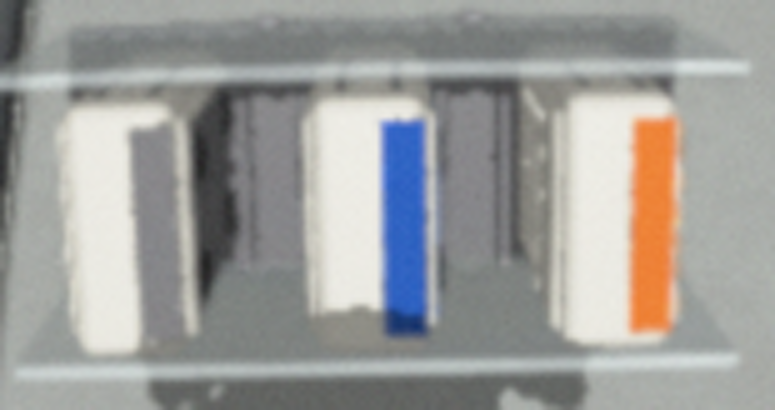

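The crop shows the blue top face spanning x 313–432, y 97–345, with the stripe on the +x side. That puts the centre at about (443.4, 229.8), yaw about 10°, which agrees with the rack's midpoint. Descending.

Call:
move_arm(
  claw=[0,0,0,0,0,0,0,0,0,0,0,0,0],
  linear=[
    [-1.3,0,-6.2],
    [0,25,0],
    [0,25,0],
    [0,25,0],
    [0,25,0],
    [0,25,0],
    [0,25,0],
    [0,15,0],
    [0,15,0],
    [0,15,0],
    [0,14,0],
    [0,14,0],
    [0,0,0],
  ],
  yaw=[0,0,0,0,0,0,0,0,0,0,0,0,0],
  newtons=50,
)

```text
clock: 6.05
tool_pos: [445.8, 228.9, 70.3]
orientation: [[0.985, 0.003, -0.171], [0.171, 0.002, 0.985], [0.003, -1.0, 0.001]]
wrist_force: [-2.7, -1.1, 14.2]
grip_width: 43.0
```

Run:
```python
from h import *
np.set_printoptions(precision=1,suppress=True)
s=robot.observe();print(s['clock'],s['tool_pos'],s['grip_width'],s['wrist_force'])
im=save('wrist','w2')
```

```text
6.05 [445.8 228.9  70.3] 42.97624733089343 [-2.7 -1.1 14.2]
```

View pics/w2.png

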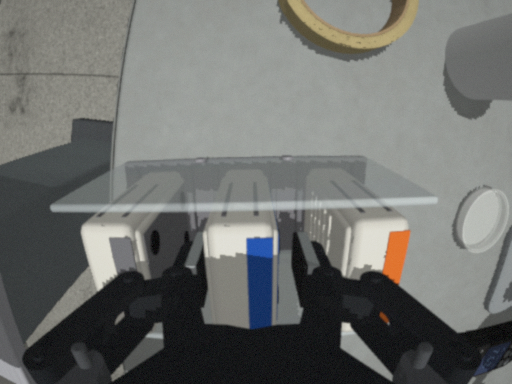

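The wrist view shows both fingers in the gaps: left beside the blue face at about x=205, right at about x=297. The gripper sits about 3 mm towards +x, with 14 N vertical. I'll let it settle before closing.

Call:
move_arm(
  claw=[0,0],
  linear=[
    [0,-4,0],
    [0,0,0],
  ],
  yaw=[0,0],
)

```text
clock: 6.3
tool_pos: [444.4, 228.7, 73.8]
orientation: [[0.985, 0.001, -0.172], [0.172, 0.0, 0.985], [0.001, -1.0, 0.0]]
wrist_force: [-0.2, 1.2, 0.4]
grip_width: 42.8
```

Call:
move_arm(
  claw=[0,0,-0.4,-0.8,-1,-1,-1,-1],
  linear=[
    [-2,0,0],
    [0,0,0],
    [0,0,0],
    [0,0,0],
    [0,0,0],
    [0,0,0],
    [0,0,0],
    [0,0,0],
  ],
  yaw=[0,0,0,0,0,0,0,0],
  newtons=50,
)

```text
clock: 7.1
tool_pos: [441.9, 228.5, 73.3]
orientation: [[0.985, -0.0, -0.172], [0.172, 0.0, 0.985], [-0.0, -1.0, 0.0]]
wrist_force: [-2.0, 0.2, 2.6]
grip_width: 29.5
```

Call:
move_arm(
  claw=[-1,-1,-1,-1,-1,-1,-1,-1,-1,-1],
  linear=[
    [0,-5,0],
    [0,-10,0],
    [0,-15,0],
    [0,-15,0],
    [0,-15,0],
    [0,-15,0],
    [0,-20,0],
    [0,-20,0],
    [0,-15,0],
    [0,0,0],
  ],
  yaw=[0,0,0,0,0,0,0,0,0,0],
)

```text
clock: 8.1
tool_pos: [443.1, 228.9, 205.6]
orientation: [[0.985, 0.003, -0.172], [0.172, 0.002, 0.985], [0.004, -1.0, 0.002]]
wrist_force: [0.9, 1.0, -3.0]
grip_width: 29.6
```

Run:
```python
from h import *
s=robot.observe(); print(s['grip_width'],s['joints'])
delta([470,70,203.3],100); delta([470,70,203.3])
```

```text
29.62566571107606 [-52.98080162  15.55741     24.37491299 111.90811805  -7.91382991
  53.89289244 -14.8509115 ]
phi 9.89 yaw -1.5727 shift [-161.1    2.3    1.1] rows 5.4
phi 9.89 yaw -0.0 shift [  -0.8    2.3 -161.2] rows 5.4
```

Call:
move_arm(
  claw=[-1,-1,-1,-1,-1,-1,-1,-1,-1,-1,-1,-1,-1,-1,-1,-1,-1,-1,-1,-1],
  linear=[
    [0,0,-10],
    [0,0,-25],
    [0,0,-25],
    [0,0,-25],
    [0,0,-25],
    [0,0,-25],
    [0,0,-16],
    [0,0,-10],
    [0,0,0],
    [0,0,0],
    [0,0,0],
    [0,0,0],
    [0,0,0],
    [0,0,0],
    [0,0,0],
    [0,0,0],
    [0,0,0],
    [0,0,0],
    [0,0,0],
    [0,0,0],
  ],
  yaw=[0,0,0,0,0,0,0,0,-0.131,-0.131,-0.131,-0.131,-0.131,-0.131,-0.131,-0.131,-0.131,-0.131,-0.131,-0.131],
)

```text
clock: 10.1
tool_pos: [469.1, 69.8, 202.6]
orientation: [[-0.179, -0.001, -0.984], [0.984, -0.0, -0.179], [-0.0, -1.0, 0.001]]
wrist_force: [0.1, 0.1, -1.9]
grip_width: 29.5
```

Call:
move_arm(
  claw=[-1,-1,-1,-1,-1,-1,-1,-1,-1,-1],
  linear=[
    [0,10,0],
    [0,20,0],
    [0,20,0],
    [0,20,0],
    [0,20,0],
    [0,15,0],
    [0,10,0],
    [0,8,0],
    [0,4,0],
    [0,0,0],
  ],
  yaw=[0,0,0,0,0,0,0,0,0,0],
)

```text
clock: 11.1
tool_pos: [469.6, 69.9, 76.0]
orientation: [[-0.173, -0.0, -0.985], [0.985, -0.0, -0.173], [-0.0, -1.0, 0.0]]
wrist_force: [0.3, 0.2, -1.0]
grip_width: 29.7
```

Run:
```python
from h import *
np.set_printoptions(precision=3,suppress=True)
s=robot.observe(); print(s['grip_width'],s['joints'],s['tool_pos'],s['orientation'])
save('side','s1')
im=cv2.imread('pics/s1.png'); cv2.imwrite('pics/s1c.png',cv2.resize(im[120:280,180:330],None,fx=4,fy=3.7))
```

```text
29.692278356295038 [-22.588  24.105   9.934 121.674  -7.093  34.772  92.269] [469.587  69.861  76.004] [[-0.173 -0.    -0.985]
 [ 0.985 -0.    -0.173]
 [-0.    -1.     0.   ]]
```

View pics/s1c.png

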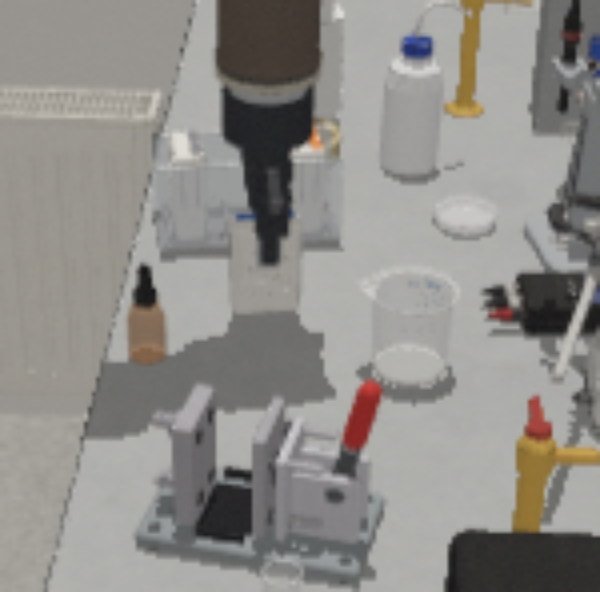

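The side crop shows the cassette upright in the fingers just above the bench at about (265,270), blue stripe on the far (+y) side, and the other two still in the rack. I'll lower it the last few millimetres.

Call:
move_arm(
  claw=[-1,-1,-1,-1,-1],
  linear=[
    [0,3,0],
    [0,3,0],
    [0,1,0],
    [0,1,0],
    [0,0,0],
  ],
  yaw=[0,0,0,0,0],
)

```text
clock: 11.65
tool_pos: [469.7, 69.9, 68.3]
orientation: [[-0.173, -0.0, -0.985], [0.985, 0.0, -0.173], [0.0, -1.0, 0.0]]
wrist_force: [0.3, -0.3, -1.5]
grip_width: 29.3
```

Call:
move_arm(
  claw=[-1,-1,-1],
  linear=[
    [0,1,0],
    [0,0.5,0],
    [0,0,0],
  ],
  yaw=[0,0,0],
)

```text
clock: 11.95
tool_pos: [469.8, 69.9, 67.3]
orientation: [[-0.173, 0.0, -0.985], [0.985, 0.0, -0.173], [0.0, -1.0, -0.0]]
wrist_force: [-1.8, -0.2, 6.4]
grip_width: 29.5
```

Call:
move_arm(
  claw=[-0.2,0,0,0.2,0.2,0.2,0.2,0.2,0.2,0.2,0.2,0.2,0.2],
  linear=[
    [0,0,0],
    [0,0,0],
    [0,0,0],
    [0,0,0],
    [0,0,0],
    [0,-10,0],
    [0,-15,0],
    [0,-20,0],
    [0,-25,0],
    [0,-25,0],
    [0,-25,0],
    [0,-20,0],
    [0,0,0],
  ],
  yaw=[0,0,0,0,0,0,0,0,0,0,0,0,0],
)

```text
clock: 13.25
tool_pos: [471.2, 70.1, 210.0]
orientation: [[-0.173, 0.005, -0.985], [0.985, 0.002, -0.173], [0.001, -1.0, -0.005]]
wrist_force: [0.1, 0.3, -0.3]
grip_width: 51.2
```

Run:
```python
from h import *
np.set_printoptions(precision=1,suppress=True)
s=robot.observe(); print(s['tool_pos'],s['wrist_force'])
im=save('wrist','w3')
for t in 'cassette_blue_center blue_ports cassette_blue'.split():
    r=robot.pinpoint('wrist',t); print(t,[(w('wrist',x['position'],s),round(x['conf'],2)) for x in r[:3]])
hsv=cv2.cvtColor(im,cv2.COLOR_RGB2HSV);H,S,V=[hsv[:,:,i].astype(int) for i in range(3)]
for r in rect((abs(H-112)<12)&(S>140),96,s): print(*r)
```

```text
[471.2  70.1 210. ] [ 0.1  0.3 -0.3]
cassette_blue_center []
blue_ports [(array([ 445.1, -220.5,   64.5]), 0.67), (array([470. ,  69. ,  -1.3]), 0.2)]
cassette_blue [(array([469.8,  68.2,   3.5]), 0.8), (array([441.2, 232.8,   1.6]), 0.68)]
[468.3  77.1  47.8   8.5  10.7] 536 [468.   77.4]
[649.  460.3  62.9  30.6  59.9] 286 [647.8 457.9]
```

View pics/w3.png

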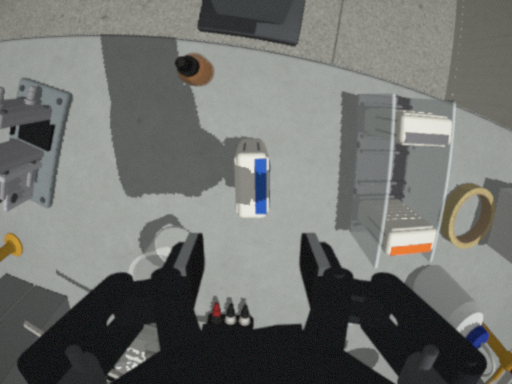

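The wrist view shows the cassette standing free and upright on the bench at about (253,178), centre about (469.6, 70). I'll turn 90° and grip it by the narrow edges.

Call:
move_arm(
  claw=[0.6,1,1,1,1,1,1,1,1,1,1,1,1],
  linear=[
    [0,0,0],
    [0,0,0],
    [0,0,0],
    [0,0,0],
    [0,0,0],
    [0,0,0],
    [0,0,0],
    [0,0,0],
    [0,0,0],
    [0,0,0],
    [0,0,0],
    [0,0,0],
    [0,0,0],
  ],
  yaw=[0.131,0.131,0.131,0.131,0.131,0.131,0.131,0.131,0.131,0.131,0.131,0.131,0],
)

```text
clock: 14.75
tool_pos: [469.1, 69.8, 206.0]
orientation: [[0.985, -0.002, -0.17], [0.17, -0.001, 0.985], [-0.002, -1.0, -0.001]]
wrist_force: [-0.9, -0.1, -0.2]
grip_width: 85.0
```

Run:
```python
from h import *
delta([469.7,70,67],10)
s=robot.observe(); print(s['grip_width'])
```

```text
phi 9.79 yaw -0.0037 shift [6.00e-01 1.39e+02 1.00e-01] rows 4.6
84.98824643778222
```

Call:
move_arm(
  claw=[1,1,1,1,1,1,1,1,1,0.6,0.2,-0.4,-1,-1,-1,-1],
  linear=[
    [0.6,20,0],
    [0,20,0],
    [0,20,0],
    [0,20,0],
    [0,20,0],
    [0,15,0],
    [0,13,0],
    [0,10,0],
    [0,0,0],
    [0,0,0],
    [0,0,0],
    [0,0,0],
    [0,0,0],
    [0,0,0],
    [0,0,0],
    [0,0,0],
  ],
  yaw=[0,0,0,0,0,0,0,0,0,0,0,0,0,0,0,0],
  newtons=50,
)

```text
clock: 16.35
tool_pos: [470.6, 70.1, 69.4]
orientation: [[0.985, 0.001, -0.172], [0.172, 0.001, 0.985], [0.001, -1.0, 0.0]]
wrist_force: [-2.1, 0.3, 6.6]
grip_width: 59.3
```

Gripped by the narrow edges. I'll lift, turn to the holder's heading and carry it above the holder, then measure the holder.

Call:
move_arm(
  claw=[-1,-1,-1,-1,-1,-1,-1,-1,-1,-1,-1,-1,-1,-1,-1,-1,-1,-1],
  linear=[
    [0,-5,0],
    [0,-15,0],
    [0,-20,0],
    [0,-25,0],
    [0,-25,0],
    [0,-25,0],
    [0,-25,0],
    [0,-25,0],
    [0,-10,0],
    [0,0,0],
    [0,0,0],
    [0,0,0],
    [0,0,0],
    [0,0,0],
    [0,0,0],
    [0,0,0],
    [0,0,0],
    [0,0,0],
  ],
  yaw=[0,0,0,0,0,0,0,0,0,-0.13,-0.13,-0.13,-0.13,-0.13,-0.13,-0.13,-0.13,-0.13],
)

```text
clock: 18.15
tool_pos: [469.8, 69.9, 243.1]
orientation: [[0.221, -0.001, -0.975], [0.975, -0.0, 0.221], [-0.001, -1.0, 0.001]]
wrist_force: [-0.2, 1.5, -1.7]
grip_width: 59.7
```

Run:
```python
from h import *
delta([510,-210,243])
s=robot.observe(); print(s['grip_width'])
```

```text
phi 77.26 yaw -0.0 shift [-2.641e+02  1.000e-01 -1.010e+02] rows 9.4
59.66803685232262
```

Call:
move_arm(
  claw=[-1,-1,-1,-1,-1,-1,-1,-1,-1,-1,-1,-1],
  linear=[
    [-14,0,-5],
    [-25,0,-10],
    [-25,0,-10],
    [-25,0,-10],
    [-25,0,-10],
    [-25,0,-10],
    [-25,0,-10],
    [-25,0,-10],
    [-25,0,-10],
    [-25,0,-10],
    [-25,0,-6],
    [0,0,0],
  ],
  yaw=[0,0,0,0,0,0,0,0,0,0,0,0],
)

```text
clock: 19.35
tool_pos: [507.9, -214.1, 243.2]
orientation: [[0.231, -0.001, -0.973], [0.973, -0.002, 0.231], [-0.002, -1.0, 0.001]]
wrist_force: [-0.9, -0.6, -2.2]
grip_width: 59.2
```

Run:
```python
from h import *
np.set_printoptions(precision=1,suppress=True)
s=robot.observe(); print(s['tool_pos'],s['wrist_force'])
im=save('wrist','w4')
for t in 'filter_holder manifold_face pressure_face lever_hinge lever_handle'.split():
    r=robot.pinpoint('wrist',t); print(t,[(w('wrist',x['position'],s),round(x['conf'],2)) for x in r[:3]])
```

```text
[ 507.9 -214.1  243.2] [-0.9 -0.6 -2.2]
filter_holder [(array([ 455.5, -224.5,    3. ]), 0.8), (array([ 485.5, -229.6,   64.5]), 0.71)]
manifold_face [(array([ 444.9, -222.2,   63.4]), 0.87)]
pressure_face [(array([ 485.1, -228.2,   66.1]), 0.63)]
lever_hinge []
lever_handle []
```

View pics/w4.png

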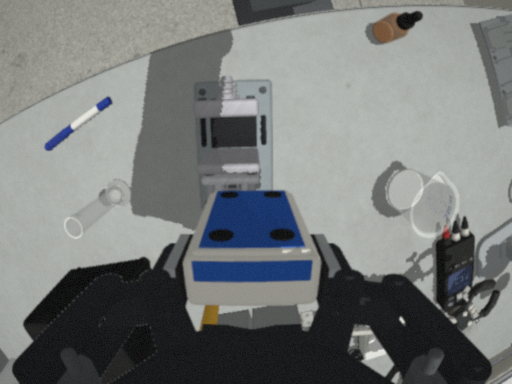

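The view shows the blue ported face towards the manifold side (face at about (250,215)), the holder at about (232,130), and the manifold plate's top at about (227,107). I'll crop for exact pixels.

Run:
```python
import cv2
im=cv2.imread('pics/w4.png'); cv2.imwrite('pics/w4c.png',cv2.resize(im[72:197,180:290],None,fx=4.8,fy=4.8,interpolation=cv2.INTER_CUBIC))
```

```text
(no output)
```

View pics/w4c.png

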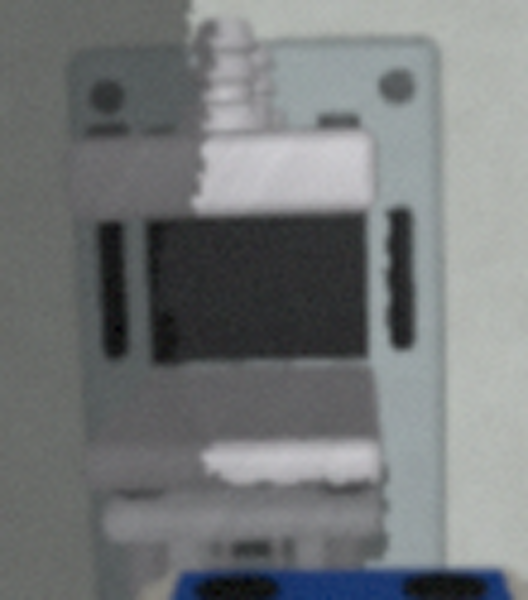

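Run:
```python
from h import *
np.set_printoptions(precision=1,suppress=True)
s=robot.observe()
def P(c,z): return wpix(np.array(c,float)/4.8+[180,72]-0.4,z,s)
m=P([(72,138),(373,130),(72,215),(370,211)],112); print('manif',m)
p=P([(92,447),(380,440)],112);print('press',p)
g=P([(126,222),(126,357),(388,207),(388,348)],25);print('guides',g)
b=P([(72,100),(97,550),(440,100),(443,550)],16);print('base',b)
an=lambda d:np.degrees(np.arctan2(d[1],d[0]))
print('angles x', an(m[3]-m[2])-90+180*0, an(p[1]-p[0])-90, an(g[1]-g[0]),an(g[3]-g[2]),an(b[1]-b[0]),an(b[3]-b[2]))
print('mid manifold inner',(m[2]+m[3])/2,'mid press',(p[0]+p[1])/2,'guide mid',g.mean(0), 'w',np.linalg.norm(m[3]-m[2]),np.linalg.norm(g[2:].mean(0)-g[:2].mean(0)))
```

```text
manif [[ 423.5 -240.2  112. ]
 [ 435.4 -186.2  112. ]
 [ 437.5 -243.7  112. ]
 [ 449.9 -190.1  112. ]]
press [[ 481.1 -251.4  112. ]
 [ 492.3 -197.8  112. ]]
guides [[ 442.7 -248.1   25. ]
 [ 475.4 -256.5   25. ]
 [ 454.2 -184.9   25. ]
 [ 488.2 -192.6   25. ]]
base [[ 409.2 -255.4   16. ]
 [ 524.3 -279.2   16. ]
 [ 431.1 -166.2   16. ]
 [ 544.9 -190.1   16. ]]
angles x -13.037173063478406 -11.835529151162248 -14.433581534296975 -12.699399284387951 -11.689683144892193 -11.889083241570532
mid manifold inner [ 443.7 -216.9  112. ] mid press [ 486.7 -224.6  112. ] guide mid [ 465.1 -220.5   25. ] w 55.049761528586224 64.70217760700748
```

Call:
move_arm(
  claw=[-1,-1,-1],
  linear=[
    [0,0,0],
    [0,0,0],
    [0,0,0],
  ],
  yaw=[0,0,0],
)

```text
clock: 19.95
tool_pos: [509.1, -209.7, 243.8]
orientation: [[0.225, 0.0, -0.974], [0.974, 0.0, 0.225], [0.0, -1.0, -0.0]]
wrist_force: [0.5, -0.0, -1.9]
grip_width: 59.7
```

Run:
```python
from h import *
np.set_printoptions(precision=1,suppress=True)
s=robot.observe(); print(s['tool_pos'],s['qvel'],s['orientation'])
save('wrist','w5')
for t in 'filter_holder manifold_face pressure_face'.split():
    r=robot.pinpoint('wrist',t); print(t,[(w('wrist',x['position'],s),round(x['conf'],2)) for x in r[:2]])
g=[cv2.imread(f'pics/{n}.png',0).astype(np.float32) for n in('w4','w5')]
T=g[0][78:170,190:280].copy(); H=np.eye(2,3,dtype=np.float32); H[:,2]=[190,78]
cc,H=cv2.findTransformECC(T,g[1],H,cv2.MOTION_EUCLIDEAN,(3,200,1e-6)); print(cc,H)
def P(c,z):
    q=np.array(c,float)/4.8+[180,72]-0.4-[190,78]; return wpix(q@H[:,:2].T+H[:,2],z,s)
m=P([(72,138),(373,130),(72,215),(370,211)],112);p=P([(92,447),(380,440)],112);g=P([(126,222),(126,357),(388,207),(388,348)],25);b=P([(72,100),(97,550),(440,100),(443,550)],16)
an=lambda d:np.degrees(np.arctan2(d[1],d[0]))
print('angles x', an(m[3]-m[2])-90, an(p[1]-p[0])-90, an(g[1]-g[0]),an(g[3]-g[2]),an(b[1]-b[0]),an(b[3]-b[2]))
a=np.radians(-12.6);R=np.array([[np.cos(a),-np.sin(a)],[np.sin(a),np.cos(a)]])
for n,q,o in(('man',m[2:],(-15,0)),('press',p,(27,0)),('guide',g,(0,0)),('base',b,(0,0))):
    c=q.mean(0)[:2]-R@o; print(n,c,'in rotated axes',c@R)
```

```text
[ 509.1 -209.7  243.8] [ 0.3  0.   0.1 -0.2 -0.  -0.   0. ] [[ 0.2  0.  -1. ]
 [ 1.   0.   0.2]
 [ 0.  -1.  -0. ]]
filter_holder [(array([ 454.6, -221. ,    0.1]), 0.61)]
manifold_face [(array([ 445. , -221.4,   61.9]), 0.79)]
pressure_face [(array([ 484.3, -228.9,   64.4]), 0.58)]
0.9928973901852902 [[  1.   -0.  186.5]
 [  0.    1.   77.1]]
angles x -13.791393633441416 -12.518914877155495 -15.1771533361395 -13.436705142351913 -12.439131585163578 -12.647460939248917
man [ 457.1 -224.4] in rotated axes [ 495.  -119.3]
press [ 459.  -223.5] in rotated axes [ 496.7 -118. ]
guide [ 463.6 -226.1] in rotated axes [ 501.7 -119.6]
base [ 475.7 -228.6] in rotated axes [ 514.1 -119.4]
```

Run:
```python
from h import *
delta([463.6,-225.9,200],77)
```

```text
phi 76.95 yaw -0.0009 shift [-25.8  43.8  40.7] rows 2.2
```

Call:
move_arm(
  claw=[-1,-1,-1,-1,-1,-1,-1,-1,-1],
  linear=[
    [-6,0,10],
    [-7,0,10],
    [-7,0,11],
    [-5.8,0,9.7],
    [0,15,0],
    [0,15,0],
    [0,14,0],
    [0,0,0],
    [0,0,0],
  ],
  yaw=[0,0,0,0,0,0,0,0,0],
)

```text
clock: 21.05
tool_pos: [463.1, -226.2, 200.2]
orientation: [[0.226, -0.0, -0.974], [0.974, 0.0, 0.226], [0.0, -1.0, 0.0]]
wrist_force: [0.0, 0.3, -1.7]
grip_width: 59.2
```

Run:
```python
from h import *
delta([463.6,-225.9,186],77)
save('wrist','w6'); save('side','s2')
a=cv2.imread('pics/w6.png')[60:260,140:370]; b=cv2.imread('pics/s2.png')[190:290,190:305]
cv2.imwrite('pics/c6.png',np.hstack([cv2.resize(a,(460,400)),cv2.resize(b,(340,296)) if 0 else cv2.copyMakeBorder(cv2.resize(b,(340,296)),0,104,0,0,cv2.BORDER_CONSTANT)]))
```

```text
phi 76.91 yaw -0.0015 shift [ 0.4 14.2 -0.4] rows 0.5
```

View pics/c6.png

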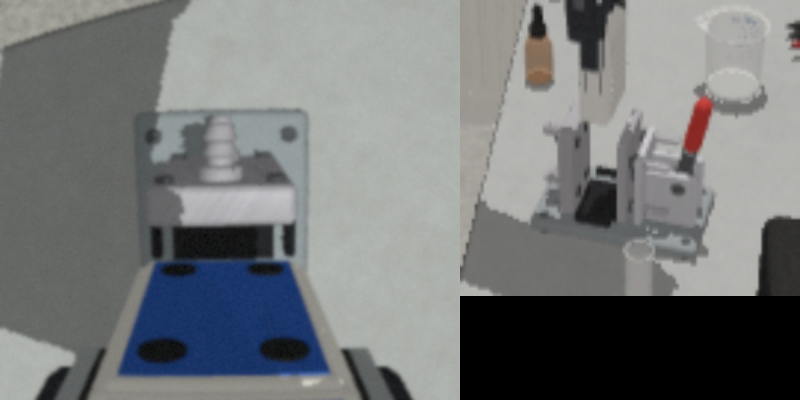

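Aligned laterally within about 1 mm: the manifold plate's inner edge centres at crop x≈222, the cassette and tool at 223. Ports face the manifold and the lever is open. Lowering between the plates.

Call:
move_arm(
  claw=[-1,-1,-1,-1,-1,-1,-1],
  linear=[
    [0,8,0],
    [0,8,0],
    [0,8,0],
    [0,8,0],
    [0,8,0],
    [0,8,0],
    [0,0,0],
  ],
  yaw=[0,0,0,0,0,0,0],
)

```text
clock: 21.85
tool_pos: [462.9, -225.6, 150.5]
orientation: [[0.226, -0.002, -0.974], [0.974, 0.001, 0.226], [0.0, -1.0, 0.002]]
wrist_force: [0.5, 0.5, -1.7]
grip_width: 59.2
```

Call:
move_arm(
  claw=[-1,-1,-1,-1,-1,-1,-1,-1,-1,-1,-1,-1],
  linear=[
    [0,8,0],
    [0,8,0],
    [0,8,0],
    [0,8,0],
    [0,8,0],
    [0,7,0],
    [0,4,0],
    [0,3,0],
    [0,3,0],
    [0,3,0],
    [0,2,0],
    [0,0,0],
  ],
  yaw=[0,0,0,0,0,0,0,0,0,0,0,0],
)

```text
clock: 23.05
tool_pos: [463.5, -225.8, 89.6]
orientation: [[0.226, -0.0, -0.974], [0.974, 0.0, 0.226], [0.0, -1.0, 0.0]]
wrist_force: [0.0, 0.4, -2.5]
grip_width: 59.6
```

Call:
move_arm(
  claw=[-1,-1,-1,-1,-1],
  linear=[
    [0,2,0],
    [0,1,0],
    [0,1,0],
    [0,0.5,0],
    [0,0,0],
  ],
  yaw=[0,0,0,0,0],
)

```text
clock: 23.55
tool_pos: [463.6, -226.0, 85.5]
orientation: [[0.226, 0.0, -0.974], [0.974, 0.0, 0.226], [0.0, -1.0, -0.0]]
wrist_force: [-0.7, 1.0, 1.9]
grip_width: 59.3
```

The foot has met the base at the predicted height. Release and retreat upwards.

Call:
move_arm(
  claw=[0.6,0.8,0.8,0.8,0.8,0.8,0.8,0.8,0.8,0.8,0.8,0.8,0.8,0.8],
  linear=[
    [0,0,0],
    [0,0,0],
    [0,0,0],
    [0,0,0],
    [0,-5,0],
    [0,-10,0],
    [0,-15,0],
    [0,-20,0],
    [0,-20,0],
    [0,-20,0],
    [0,-20,0],
    [0,-20,0],
    [0,0,0],
    [0,0,0],
  ],
  yaw=[0,0,0,0,0,0,0,0,0,0,0,0,0,0],
)

```text
clock: 24.95
tool_pos: [463.7, -226.0, 216.0]
orientation: [[0.226, 0.001, -0.974], [0.974, -0.0, 0.226], [0.0, -1.0, -0.001]]
wrist_force: [0.1, 0.3, -0.9]
grip_width: 77.0
```

Run:
```python
from h import *
np.set_printoptions(precision=1,suppress=True)
s=robot.observe(); print(s['tool_pos'],s['wrist_force'])
im=save('wrist','w7'); im2=save('side','s3')
for t in 'cassette_blue_center blue_ports filter_holder manifold_face lever_handle lever_hinge'.split():
    for c in('wrist','side'):
        r=robot.pinpoint(c,t); print(t,c,[(w(c,x['position'],s),round(x['conf'],2)) for x in r[:2]])
hsv=cv2.cvtColor(im,cv2.COLOR_RGB2HSV);H,S,V=[hsv[:,:,i].astype(int) for i in range(3)]
for r in rect((abs(H-112)<12)&(S>140),112,s): print(*r)
a=cv2.imread('pics/w7.png'); b=cv2.imread('pics/s3.png')[190:290,190:305]
cv2.imwrite('pics/c7.png',np.hstack([cv2.resize(a,(460,345)),cv2.copyMakeBorder(cv2.resize(b,(340,296)),0,49,0,0,cv2.BORDER_CONSTANT)]))
```

```text
[ 463.7 -226.   216. ] [ 0.1  0.3 -0.9]
cassette_blue_center wrist [(array([ 462.7, -227.5,   68.9]), 0.66)]
cassette_blue_center side [(array([ 467.9, -223.9,   64.3]), 0.8)]
blue_ports wrist [(array([ 451.2, -223.3,   63.9]), 0.93)]
blue_ports side [(array([ 453.1, -224.7,   63.1]), 0.69)]
filter_holder wrist []
filter_holder side [(array([ 456.3, -227.6,   -2.5]), 0.7)]
manifold_face wrist []
manifold_face side [(array([ 443.8, -218.7,   61.5]), 0.65)]
lever_handle wrist [(array([ 558.9, -247.5,  129.4]), 0.89)]
lever_handle side [(array([ 555.4, -246.4,  124.5]), 0.72)]
lever_hinge wrist [(array([ 540.7, -243.5,   63.7]), 0.74)]
lever_hinge side [(array([ 544.8, -243.7,   62.8]), 0.95)]
[ 385.6 -331.9    6.4   14.8   13.7] 107 [ 385.5 -331.6]
[ 400.5 -395.     7.2   39.7   12.9] 225 [ 400.3 -394.6]
[ 445.3 -221.8   40.8    3.4   77. ] 183 [ 445.8 -221.1]
[ 456.9 -224.6   48.1    8.6   76.9] 622 [ 457.1 -224.3]
```

View pics/c7.png

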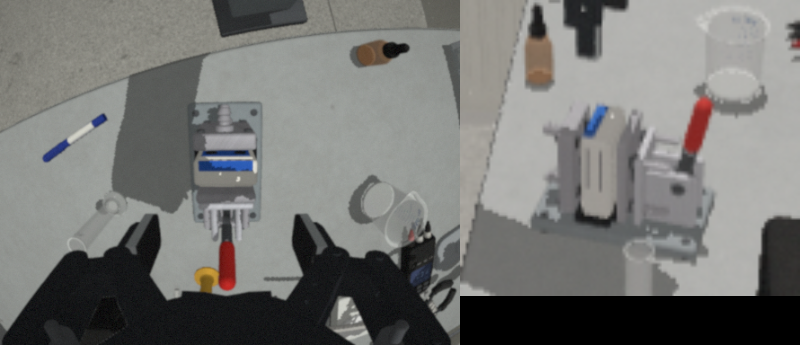

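The wrist view shows the cassette between the plates at about (225,170), blue towards the manifold and stripe-derived centre at holder x≈+6. The side view agrees and the lever is still up. Next I check the tap clearance and compute the lever arc.

Run:
```python
from h import *
np.set_printoptions(precision=1,suppress=True)
im=cv2.imread('pics/top0.png');hsv=cv2.cvtColor(im,cv2.COLOR_BGR2HSV);H,S,V=[hsv[:,:,i].astype(int) for i in range(3)]
m=(abs(H-20)<8)&(S>150); m[:,:300]=0;m[:,400:]=0;m[200:]=0
v,u=np.nonzero(m);print('yellow top',u.min(),u.max(),v.min(),v.max(), [(r,u[v==r].min(),u[v==r].max()) for r in sorted(set(v))[::3]])
im=cv2.imread('pics/side0.png');hsv=cv2.cvtColor(im,cv2.COLOR_BGR2HSV);H,S,V=[hsv[:,:,i].astype(int) for i in range(3)]
m=(abs(H-20)<8)&(S>150); m[:,:295]=0;m[:,345:]=0;m[:225]=0;m[300:]=0
v,u=np.nonzero(m);print('yellow side',[(r,u[v==r].min(),u[v==r].max()) for r in sorted(set(v))[::3]])
print(pix2z('top',(347,152),0))
for z in(100,150,200): print(z,proj('top',[*pix2z('top',(347,152),0)[:2],z]),proj('side',[*pix2z('top',(347,152),0)[:2],z]))
a0=np.radians(-13);U=np.array([np.cos(a0),np.sin(a0)]);o=np.array([457.8,-224.6]);r=60
s=robot.observe();rel=s['tool_pos'][:2]-o
print('now hx,hy,z',rel@U,rel@[-U[1],U[0]],s['tool_pos'][2])
prev=None
for a in np.arange(0.2,1.66,0.1):
    C=np.array([85+r*np.sin(a)-8.5*np.cos(a)-11,64+r*np.cos(a)+8.5*np.sin(a)+11]); print(round(a,2),C,'' if prev is None else C-prev);prev=C
```

```text
yellow top 342 356 127 153 [(np.int64(127), np.int64(353), np.int64(355)), (np.int64(130), np.int64(353), np.int64(354)), (np.int64(133), np.int64(354), np.int64(355)), (np.int64(140), np.int64(351), np.int64(356)), (np.int64(144), np.int64(346), np.int64(346)), (np.int64(147), np.int64(342), np.int64(351)), (np.int64(150), np.int64(342), np.int64(351)), (np.int64(153), np.int64(344), np.int64(348))]
yellow side [(np.int64(237), np.int64(311), np.int64(311)), (np.int64(240), np.int64(310), np.int64(318)), (np.int64(243), np.int64(310), np.int64(329)), (np.int64(246), np.int64(310), np.int64(317)), (np.int64(249), np.int64(310), np.int64(315)), (np.int64(252), np.int64(310), np.int64(315)), (np.int64(255), np.int64(310), np.int64(315)), (np.int64(258), np.int64(309), np.int64(314)), (np.int64(261), np.int64(309), np.int64(314))]
[ 653.  -306.9    0. ]
100 [352.2 144.9] [306.1 255.7]
150 [355.1 141. ] [307.8 241. ]
200 [358.2 136.8] [309.5 225.5]
now hx,hy,z 5.9156238819523095 -0.02097674212518963 215.27980179572353
0.2 [ 77.6 135.5] 
0.3 [ 83.6 134.8] [ 6.  -0.7]
0.4 [ 89.5 133.6] [ 5.9 -1.3]
0.5 [ 95.3 131.7] [ 5.8 -1.8]
0.6 [100.9 129.3] [ 5.6 -2.4]
0.7 [106.2 126.4] [ 5.3 -3. ]
0.8 [111.1 122.9] [ 5.  -3.5]
0.9 [115.7 119. ] [ 4.6 -3.9]
1.0 [119.9 114.6] [ 4.2 -4.4]
1.1 [123.6 109.8] [ 3.7 -4.8]
1.2 [126.8 104.7] [ 3.2 -5.1]
1.3 [129.5  99.2] [ 2.7 -5.4]
1.4 [131.7  93.6] [ 2.1 -5.7]
1.5 [133.2  87.7] [ 1.6 -5.9]
1.6 [134.2  81.7] [ 1. -6.]
```

Call:
move_arm(
  claw=[-1,-1,-1,-1,-1,-1,-1,-1,-1,-1,-1],
  linear=[
    [0,0,-10],
    [0,0,-15],
    [0,0,-15],
    [0,0,-10],
    [0,15,0],
    [0,20,0],
    [0,20,0],
    [0,15,0],
    [0,9,0],
    [0,0,0],
    [0,0,0],
  ],
  yaw=[0,0,0,0,0,0,0,0,0,0,0],
)

```text
clock: 26.75
tool_pos: [512.6, -237.5, 136.7]
orientation: [[0.226, 0.0, -0.974], [0.974, -0.0, 0.226], [-0.0, -1.0, -0.0]]
wrist_force: [0.0, -0.9, 0.8]
grip_width: -0.0
```

Call:
move_arm(
  claw=[-1,-1,-1,-1,-1,-1,-1],
  linear=[
    [0,0,-8],
    [0,0,-8],
    [0,0,-6],
    [0,1,-6],
    [0,1.3,-6],
    [0,1.8,-6],
    [0,0,0],
  ],
  yaw=[0,0,0,0,0,0,0],
)

```text
clock: 27.45
tool_pos: [551.1, -246.1, 132.1]
orientation: [[0.226, -0.002, -0.974], [0.974, 0.001, 0.226], [0.0, -1.0, 0.002]]
wrist_force: [-7.2, 2.6, 10.0]
grip_width: -0.1
```

Call:
move_arm(
  claw=[-1,-1,-1,-1,-1,-1,-1,-1,-1,-1,-1,-1],
  linear=[
    [0,2.4,-5.8],
    [0,3,-5.4],
    [0,3.5,-5],
    [0,4,-4.6],
    [0,4.5,-4.2],
    [0,5,-3.7],
    [0,5.2,-3.2],
    [0,5.5,-2.7],
    [0,5.8,-2],
    [0,6,-1.5],
    [0,6,-1],
    [0,0,0],
  ],
  yaw=[0,0,0,0,0,0,0,0,0,0,0,0],
)

```text
clock: 28.65
tool_pos: [588.7, -254.9, 80.0]
orientation: [[0.226, -0.002, -0.974], [0.974, 0.0, 0.226], [0.0, -1.0, 0.002]]
wrist_force: [-0.4, -0.2, -0.1]
grip_width: -0.0
```

Contact force is gone, so it has probably snapped over. Press a little further to confirm, then retreat and look.

Call:
move_arm(
  claw=[-1,-1,-1,-1,-1,-1,-1,-1,-1,-1,-1,-1],
  linear=[
    [0,4,0],
    [0,3,0],
    [0,0,0],
    [0,-15,0],
    [0,-25,0],
    [0,-30,0],
    [0,-30,0],
    [0,-30,0],
    [0,-20,0],
    [0,0,20],
    [0,0,20],
    [0,0,0],
  ],
  yaw=[0,0,0,0,0,0,0,0,0,0,0,0],
)

```text
clock: 29.85
tool_pos: [548.2, -246.2, 225.3]
orientation: [[0.227, -0.0, -0.974], [0.974, 0.0, 0.227], [0.0, -1.0, 0.0]]
wrist_force: [-0.7, -0.3, 0.9]
grip_width: 0.3
```

Run:
```python
from h import *
np.set_printoptions(precision=1,suppress=True)
s=robot.observe(); print(s['tool_pos'],s['wrist_force'])
im=save('wrist','w8'); save('side','s4')
a0=np.radians(-13);R=np.array([[np.cos(a0),-np.sin(a0)],[np.sin(a0),np.cos(a0)]]);o=np.array([457.8,-224.6])
for t in 'cassette_blue_center blue_ports pressure_face lever_handle cassette_grey_center cassette_orange_center'.split():
    for c in('wrist','side'):
        for x in robot.pinpoint(c,t)[:2]:
            q=w(c,x['position'],s); print(t,c,q,'holder',(q[:2]-o)@R,round(x['conf'],2))
hsv=cv2.cvtColor(im,cv2.COLOR_RGB2HSV);H,S,V=[hsv[:,:,i].astype(int) for i in range(3)]
for r in rect((abs(H-112)<12)&(S>140),112,s): print(*r,'holder',(r[0][:2]-o)@R)
b=cv2.imread('pics/s4.png')[190:290,190:305]
cv2.imwrite('pics/c8.png',np.hstack([cv2.resize(cv2.imread('pics/w8.png'),(460,345)),cv2.copyMakeBorder(cv2.resize(b,(340,296)),0,49,0,0,cv2.BORDER_CONSTANT)]))
```

```text
[ 548.2 -246.2  225.3] [-0.7 -0.3  0.9]
cassette_blue_center wrist [ 456.4 -225.1   16.4] holder [-1.3 -0.8] 0.48
cassette_blue_center side [ 463.4 -218.6   63. ] holder [4.1 7.1] 0.73
blue_ports side [ 442.7 -219.7   64. ] holder [-15.9   1.4] 0.68
pressure_face wrist [ 472.  -225.9   63.5] holder [14.1  2. ] 0.74
pressure_face wrist [ 460.4 -225.8   19.2] holder [ 2.8 -0.6] 0.57
pressure_face side [ 472.  -228.8   59.4] holder [14.7 -0.9] 0.47
pressure_face side [ 509.6 -406.4   61.4] holder [  91.3 -165.5] 0.18
lever_handle wrist [ 608.6 -255.9   51.7] holder [153.9   3.4] 0.91
lever_handle side [ 606.7 -256.7   50.6] holder [152.3   2.2] 0.66
cassette_grey_center side [ 400.8 -440.5    6.9] holder [  -7.  -223.2] 0.68
cassette_grey_center side [388.  220.2  51.4] holder [-168.1  417.7] 0.38
cassette_orange_center side [500.8 239.9  53.9] holder [-62.6 462.3] 0.37
[ 411.1 -339.3    6.8   13.9   11.8] 105 [ 411.  -339.3] holder [ -19.7 -122.3]
[ 450.6 -223.9   47.9    8.5   78.2] 603 [ 450.7 -224. ] holder [-7.2 -0.9]
[ 425.9 -403.     7.9   40.6   13.7] 252 [ 425.9 -402.4] holder [   9. -181.]
```

View pics/c8.png

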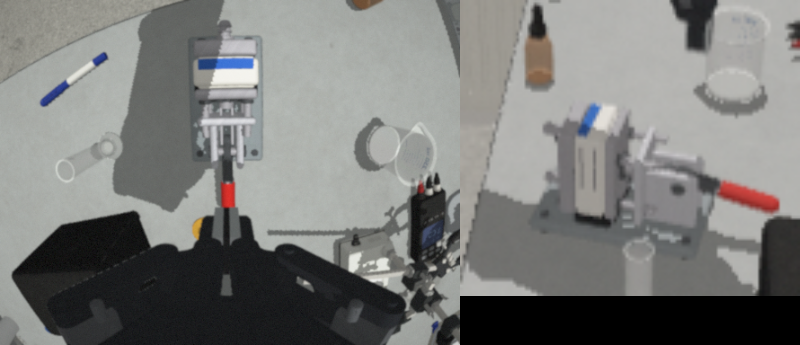

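The lever lies down past level, with the handle at z≈51 (52 expected when closed). The cassette is clamped against the manifold: stripe at holder x -7.2, so its centre is at about -0.2 mm. The gripper is clear, so I'm handing in.

```bash
python3 -c "
from plant import robot
print(robot.sign_off(), robot.observe()['clock'])"
```

```text
the job is handed in; nothing more can be done
the job is handed in; nothing more can be done
```

I took the blue cassette out of the rack by its faces and stood it upright on the bench. I then took it again by its narrow edges, set it in the holder with the ports towards the manifold, and pushed the lever over until it closed. The job was handed in with the clock at about 30 s, and sign-off gave no verdict.

**Last checks, before handing in:**
- **Cassette position:** the stripe on its top puts the centre at about x −0.2 mm and y −0.9 mm in the holder, parallel to it within about 1.2°.
- **Lever:** the handle is at z ≈ 51 mm, against 52 mm expected when closed, and the moving plate is at x ≈ 14–15 mm.
- **Gripper:** it is clear of everything, with wrist force about 1 N.

**What disagreed or went less cleanly:**
- **Side camera:** its network put the cassette centre at x +4, y +7 mm. The stripe, the moving plate's position and the network's own ported-face reading all contradict that, so I took it as detector error.
- **Rack grasp:** the first descent met about 14 N. I backed off 4 mm and shifted 2 mm before gripping.
- **Other cassettes:** the side camera still finds both in the rack where they were, at confidence of only about 0.4. Its top guess for the grey one was a false hit on the marker pen.

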